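# Load the rocking mixer with two 50 ml tubes

### The job

Load the rocking mixer: pick up the two 50 ml tubes lying on the bench and lay (do not drop) one in each of the two empty V-grooves of the cradle, centred across both grooved bars with the cap to the front like the tube already there. Then swing the hold-down bar over all three tubes and down onto its stops. Leave the loaded tube in its groove and everything else on the bench, including the thinner 15 ml tube, where it is.

Things in the scene. Friction and masses are not known exactly. Their poses are not given: they have to be found in the camera images.
- tube_a_mid (a point): White 50 ml centrifuge tube with blue cap lying on the bench, 116 mm long: straight body 30 mm across, 86 mm long; 16 mm conical tip; cap 35 mm across, 14 mm long; about 70 g, can roll. Point: on the axis, middle of the straight body, 16 mm above the bench at the start. Its x axis runs from cap to tip; the cap spans x = -57 to -43 mm; roll about x arbitrary.
- tube_a_cap (a point): Centre of the cap of tube_a, 50 mm from its middle point.
- tube_b_mid (a point): The second, identical 50 ml tube on the bench; point and axes as for tube_a.
- tube_b_cap (a point): Centre of the cap of tube_b.
- tube_c_mid (a point): A third identical 50 ml tube that already lies in the middle groove of the cradle; point and axes as for tube_a. It stays there.
- tube_c_cap (a point): Centre of the cap of tube_c.
- mixer: Rocking mixer, stopped level, fixed: white housing 215 x 262 mm, control panel on its front; on top a deck 200 x 290 mm, upper face 114 mm above the bench, carrying the tube cradle. Origin: under its centre at bench level; x points from the front (robot side) to the back, y to its left, z up.
- groove_right (a point): Where the middle point of a tube seated in the right-hand groove (y = -80 mm of the mixer) comes to lie: on the tube axis, half-way between the two bars, 151 mm above the bench. Axes as the mixer's. Empty at the start.
- groove_middle (a point): The same point for the middle groove, which holds tube_c. The cradle: two grey notched bars along the mixer's y, 6 mm thick, at x = -32 and +32 mm (58 mm clear between), each with three 90-degree V-grooves at y = -80, 0, +80 mm, 36 mm wide, 18 mm deep, bottoms 130 mm above the bench. A tube lies along x across both bars, its cap in front of the front bar.
- groove_left (a point): The same for the left-hand groove (y = +80 mm of the mixer). Empty at the start.
- bail (a joint): Hinge of the hold-down bar (rad): 0 = level over the tubes, its arms down on two short rubber-capped stop posts; it grows as the bar swings up and to the back, 1.57 = upright, stop at 2.1. It starts open, at 1.7 to 2.05. Stiff friction hinge: the bar stays where it is left, and about 3 N at the bar moves it.
- bail_hinge (a point): Middle of the hinge line of the hold-down bar: along the mixer's y, 75 mm behind the deck's centre, 174 mm above the bench. Axes as the mixer's.
- bail_bar (a point): Middle of the hold-down bar: round, steel with black rubber sleeves, 12 mm across, 260 mm long along the mixer's y, 75 mm from the hinge line, a thin arm at each end. When down it lies at x = 0 of the mixer, 174 mm above the bench, 2 mm over the tubes; at y = +40 or -40 mm, between tubes, there is room for fingers around it. It can be pushed, or pinched from above and turns between the fingers.
- small_tube_mid (a point): Bystander: a thinner 15 ml tube, 17 mm across, 119 mm long, of the same materials, lying among the others; leave it alone. Point at the middle of its straight body.
- bottle: Bystander: amber reagent bottle, 72 mm across, 150 mm tall; origin under its centre.
- marker: Bystander: marker pen, 135 mm long, 17 mm across; origin at the middle of its axis.
Mind the look-alikes: they are no part of the job. What is shaped like the part that bears tube_a_mid but brown or red is not meant.

How it is judged:
By the outcome, as a careful person would: the job done as asked, in the order asked, and still so for the second after the job is handed in, with the robot touching nothing.
It also fails if it takes over 72 s, if anything falls off the work surface, if the arm or the gripper's body presses on something with over 40 N, if the wrist force passes 120 N, or if a joint passes its speed limit or range.

### The arm

A 7-joint arm with a two-finger parallel gripper is mounted at the origin on the work surface. World frame = base frame: x ahead of the robot, y to its left, z up, the work surface at z = 0. Lengths are in m, angles in rad, forces in N, time in s.
With the tool pointing down it reaches from about 0.4 to 0.85 m from the base axis. Payload 10.4 kg.
Tool frame: the origin (TCP) lies between the finger pads; the fingertips stand ahead of it and the grasp point (between the pads) lies 3 mm ahead of it (r.tips_ahead is the z of the fingertips in the tool frame, in m); z points along the fingers, y is the line along which they close (so a half turn about z gives the same grasp; the last joint's range is limited). The gripper opens to 87 mm and grips with 3 to 60 N. Pads are 19 mm wide; open, the fingers measure 117 mm over their backs; the gripper's body (75 mm by 190 mm) begins 51 mm behind the grasp point.
Start: joints at [1.14, 0.332, -0.065, 1.46, 0.022, 1.35, -0.088], TCP at [0.248, -0.574, 0.218] pointing down, gripper open.
Joint ranges: [-2.6, 2.6], [-0.5, 2.12], [-1.47, 1.34], [0.16, 2.42], [-1.27, 4.41], [0.06, 2.06], [-2.6, 2.6]. Speed limits (rad/s): [2.22, 2.22, 2.79, 2.79, 3.14, 3.14, 3.14].

### API

Orientations are given as a unit quaternion [x, y, z, w].
In Python, from bench import telemetry, camera, get_calibration, r gives the robot as it stands.
- The arm moves only by the tool drive_tool, never from a script. Its argument "series" is one flat list of numbers, 7 for each row, row after row: the turn, a rotation vector about the tool's x, y, z in units of 5 degrees (1.0 is 5 degrees), then the shift along the tool's x, y, z in units of 40 mm (1.0 is 40 mm), then the opening, from -1 (shut) to 1 (fully open). A call has 1 to 10 rows; each row is the pose to reach, as a shift and turn from the pose commanded when the call began, along the tool's axes at that moment; what a row does not reach only later rows make up. A row lasts 1/12 s, in which the tool goes at most 41.7 mm and 7.16 degrees, less where a joint would pass 70% of its speed; a pose out of reach is approached as far as the arm can. A call with a gripper value outside its range is refused whole. The fingers move at their own pace and stop on an object; "grip_force" is the grip in N (left out, the last holds). Time passes only in rows, so rows that repeat a pose let the fingers close. It gives the time, the measured TCP pose, the force, the opening and the grip force at its end, in the units of the state.
- telemetry.read_state(): the state, without advancing time (a new reading comes with each control period).
- camera(name): name is "scene" or "top"; returns the picture (400x640x3 uint8, red, green, blue); there is no depth.
- get_calibration(name): a dict with "fovy" (degrees; the focal length in pixels is half the picture's height over the tangent of half this angle, whatever the lens; pixels are square), "cx", "cy" (the principal point, pixels), "xyz" and "rotation" of the camera in the world. Camera axes: x right, y up, looking along -z (the intrinsics and any distortion apply to the point x, -y, -z); pixel columns grow to the right and rows downward; lengths in m; the calibration is good to about 2 mm. A picture is of the moment at which its call begins. get_calibration takes no time and is no camera call.
- r.close_job(): hands the job in; it is judged then, once.
The state is a dict: "time": time; "joint_positions": joint angles; "joint_vel": joint speeds; "joint_torque": joint torques, N m; "ee_pos": TCP position; "eef_rot": TCP orientation; "ft_force": force on the tool from outside, world axes, zero at the start; "torque": the same for the moment, N m; "width": finger opening in m; "grip_force": force on a finger pad.
Only numpy, scipy, OpenCV 4.12 (cv2) and the standard library are available. Lean on these libraries where they do the work, as an engineer would, in place of code of your own. Each camera call takes 0.05 s, during which the arm holds its last target. There are 200 camera calls.

## Working session

There is one attempt and no reset: what is moved stays moved. The work goes in short steps, Python scripts to look and compute and a tool call to move; the robot and the scene stay as the last step left them, time stands still between calls to the robot, and variables do not carry over. Pictures are saved under pics/ and viewed, at most 10 in all, crops included, and the job is handed in when it is done.

Besides the shell and the picture viewer there is one more tool, called after "Emit:" by a JSON object that holds its "fn" and its "kwargs". drive_tool: Moves the arm, as the interface text tells. Its arguments: {"type":"object","properties":{"series":{"type":"array"},"grip_force":{"type":"number"}},"required":["series"]}

```bash
ls; mkdir -p pics; python3 - <<'E'
from bench import telemetry,camera,get_calibration,r
import cv2
for n in("scene","top"):
    print(n,get_calibration(n)); cv2.imwrite(f"pics/{n}0.png",camera(n)[:,:,::-1])
print(telemetry.read_state(), r.tips_ahead)
E
```

```text
pics
scene {'fovy': 52.48507783513607, 'cx': 315.3065397900891, 'cy': 199.4020968022434, 'xyz': array([0.98062511, 0.1991199 , 0.93439567]), 'rotation': array([0.16474987, 0.22668697, 0.76143828, 0.58453592])}
top {'fovy': 42.0692694252493, 'cx': 319.43525778771607, 'cy': 198.5576386951503, 'xyz': array([0.36830599, 0.06031192, 1.2112539 ]), 'rotation': array([ 0.04135561, -0.04619463, -0.699183  ,  0.71224919])}
{'time': 0.1, 'joint_positions': array([ 1.14045604,  0.33279784, -0.0647272 ,  1.4608212 ,  0.02159605,
        1.34990808, -0.08849762]), 'joint_vel': array([ 6.56934161e-04,  3.08636528e-05,  1.72038905e-03, -3.34094604e-03,
        1.89209832e-03, -1.05283792e-03,  7.57850738e-04]), 'joint_torque': array([ 8.83418488e-04, -6.24546432e+01,  2.41175346e-02, -3.90718782e+01,
       -6.15004543e-02,  3.66238353e-02,  7.41054305e-05]), 'ee_pos': array([ 0.2477139 , -0.57344477,  0.21775759]), 'eef_rot': array([ 9.79285550e-01,  2.02483155e-01, -1.46210928e-04, -6.02065126e-04]), 'ft_force': array([0.36915905, 0.27039535, 0.30650555]), 'torque': array([ 0.00026953, -0.00161457,  0.01390927]), 'grip_force': 0.0, 'width': 0.08676794145570015} 0.022
```

View pics/scene0.png

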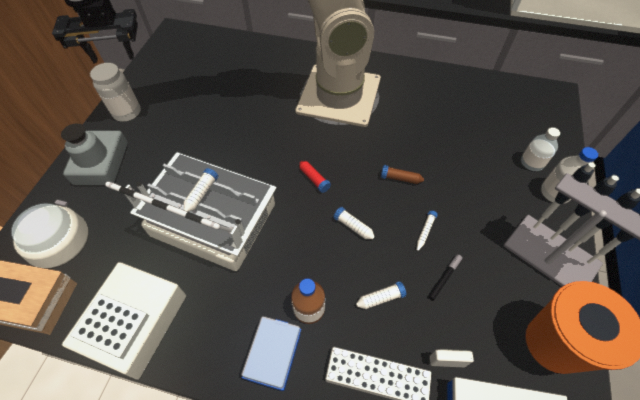

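View pics/top0.png

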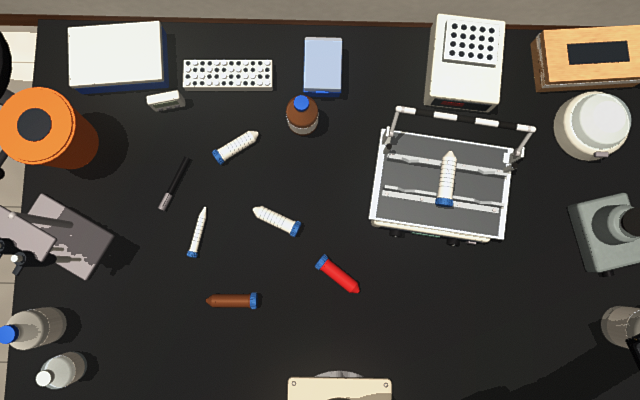

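The scene view shows the two white tubes near (354,224) and (382,296), and the mixer at (205,205) with its bail up. In the top view the tubes are at (236,147) and (277,221), and tube_c is at (447,180). I'll enlarge the top picture next.

```bash
cat > h.py <<'E'
import numpy as np
from scipy.spatial.transform import Rotation as R
from bench import telemetry,camera,get_calibration,r
def cal(n):
    c=get_calibration(n); return c,200/np.tan(np.radians(c['fovy'])/2),R.from_quat(c['rotation'])
def at(n,u,v,z):
    c,f,q=cal(n); d=q.apply([(u-c['cx'])/f,-(v-c['cy'])/f,-1]); o=c['xyz']
    return o+d*(z-o[2])/d[2]
def px(n,p):
    c,f,q=cal(n); d=q.inv().apply(np.asarray(p,float)-c['xyz'])
    return np.stack([c['cx']-f*d[...,0]/d[...,2],c['cy']+f*d[...,1]/d[...,2]],-1)
def togo(p,q=None):  # shift in tool axes (units of 40mm) & turn (5deg) from measured pose
    s=telemetry.read_state(); t=R.from_quat(s['eef_rot'])
    a=t.inv().apply(np.asarray(p)-s['ee_pos'])/.04
    w=(t.inv()*q).as_rotvec(degrees=True)/5 if q is not None else 0
    return np.round(a,3),np.round(w,3)
def down(yaw): # tool pointing down, closing line (tool y) at angle yaw (deg) from world x
    y=np.array([np.cos(np.radians(yaw)),np.sin(np.radians(yaw)),0]);z=np.array([0,0,-1.]);x=np.cross(y,z)
    return R.from_matrix(np.stack([x,y,z],1))
E
python3 - <<'E'
import cv2
a=cv2.imread("pics/top0.png")
def c(x,y,w,h,s,n):
    cv2.imwrite(n,cv2.resize(a[y:y+h,x:x+w],None,fx=s,fy=s,interpolation=cv2.INTER_CUBIC))
c(180,110,140,140,4,"pics/cA.png"); c(360,95,190,150,4,"pics/cM.png")
E
```

```text
(no output)
```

View pics/cA.png

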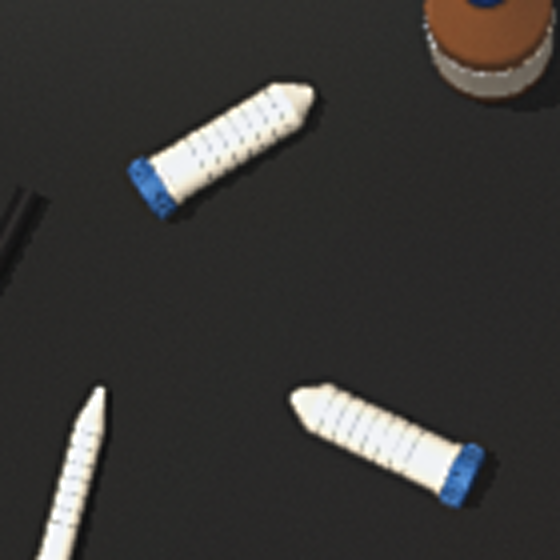

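View pics/cM.png

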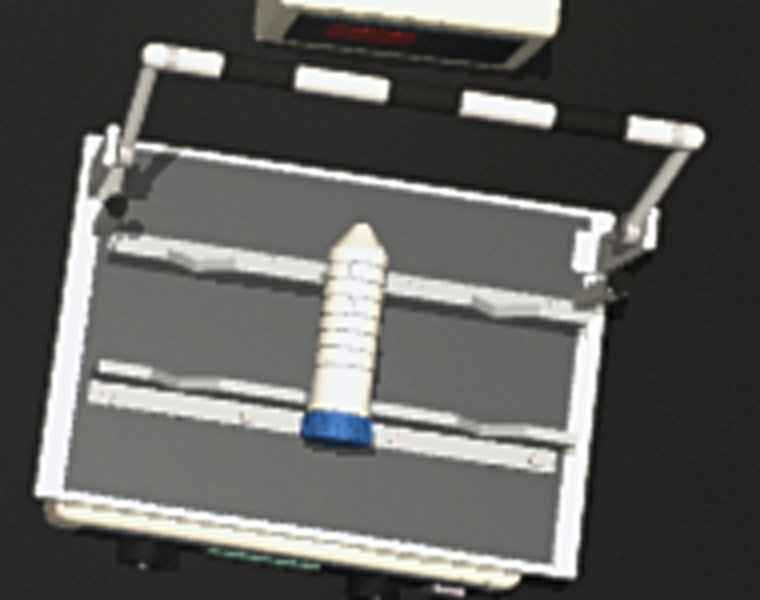

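Enlarged crops: the far tube has its cap at crop (144,193) and its tip at (313,95). The near tube has its cap at (472,480) and its tip at (293,398). The deck corners are at (87,137), (37,496), (577,577) and (612,213), tube_c's tip is at (361,225), and the bar runs from (150,55) to (693,133).

```bash
python3 - <<'E'
from h import *
from scipy.optimize import least_squares
def tube(cap,tip):
    c=at('top',cap[0]/4+180,cap[1]/4+110,.016);t=at('top',tip[0]/4+180,tip[1]/4+110,.012)
    d=(t-c)[:2];L=np.linalg.norm(d);u=d/L; m=(c+t)[:2]/2-u*.001
    print('len',L,'mid',m,'yaw',np.degrees(np.arctan2(u[1],u[0])));return m
for c,t in(((144,193),(313,95)),((472,480),(293,398))):
    m=tube(c,t);print(px('scene',[*m,.016]))
obs=np.array([(87,137),(37,496),(577,577),(612,213),(361,225),(150,55),(693,133)])/4+[360,95]
def model(p):
    x,y,a,b,h=p
    m=[(.1,.145,h),(-.1,.145,h),(-.1,-.145,h),(.1,-.145,h),(.059,0,.151)]+[(.075-.075*np.cos(b),s*.130,.174+.075*np.sin(b)) for s in(1,-1)]
    m=np.array(m); return R.from_euler('z',a).apply(m)+[x,y,0]
g=at('top',447,180,.15)
s=least_squares(lambda p:(px('top',model(p))-obs).ravel(),[g[0],g[1],-.1,1.9,.118],loss='soft_l1')
print(s.x,np.degrees(s.x[2]));print((px('top',model(s.x))-obs).round(1)); print(px('scene',model(s.x)).round(0))
E
```

```text
len 0.11414868169227124 mid [0.63766883 0.24939977] yaw -57.39791253700128
[380.43651993 296.16249838]
len 0.11436641320518444 mid [0.46598626 0.15288398] yaw 66.39580036816639
[355.37198258 224.3491327 ]
[ 0.54462234 -0.20948046 -0.12695809  1.98515458  0.10382093] -7.274162734306672
[[-0.5 -0.4]
 [-0.1  0.2]
 [-0.4 -0.3]
 [ 0.1 -0.3]
 [ 0.3  0.8]
 [ 1.   0.1]
 [-0.3 -0. ]]
[[238. 257.]
 [277. 188.]
 [177. 154.]
 [131. 215.]
 [187. 210.]
 [218. 226.]
 [109. 185.]]
```

```bash
python3 - <<'E'
from h import *
import cv2
x,y,a=.5446,-.2095,-.127
def W(p): return R.from_euler('z',a).apply(np.array(p,float))+[x,y,0]
P=[(.1,.145,.114),(-.1,.145,.114),(-.1,-.145,.114),(.1,-.145,.114),(.059,0,.151),(-.057,0,.151)]
P+=[(sx*.032,sy+d,z) for sx in(-1,1) for sy in(-.08,.08) for d,z in((-.018,.148),(0,.130),(.018,.148))]
b=1.985;P+=[(.075-.075*np.cos(b),s*.13,.174+.075*np.sin(b)) for s in(1,-1)]
for n,x0,y0,w,h in(('scene',95,145,190,125),('top',360,95,190,150)):
    im=cv2.imread(f'pics/{n}0.png')[y0:y0+h,x0:x0+w]; im=cv2.resize(im,None,fx=4,fy=4,interpolation=cv2.INTER_CUBIC)
    for p in px(n,W(P)): cv2.drawMarker(im,tuple(int(v) for v in (p-[x0,y0])*4),(0,0,255),0,8)
    cv2.imwrite(f'pics/ov_{n}.png',im)
E
```

```text
(no output)
```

View pics/ov_scene.png

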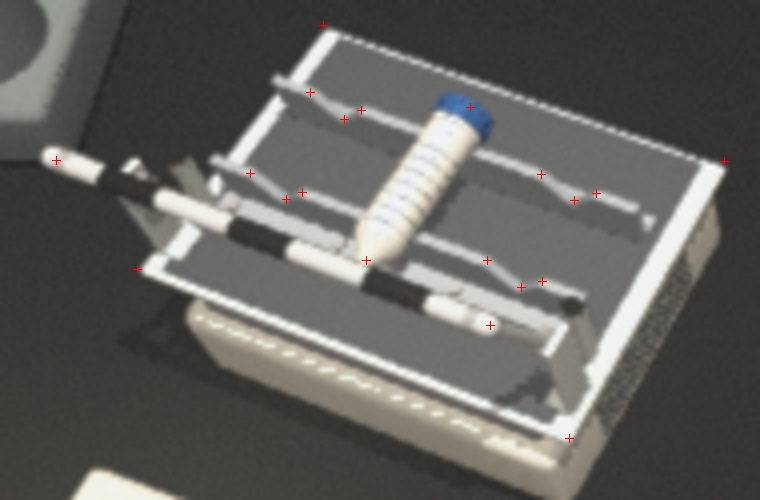

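View pics/ov_top.png

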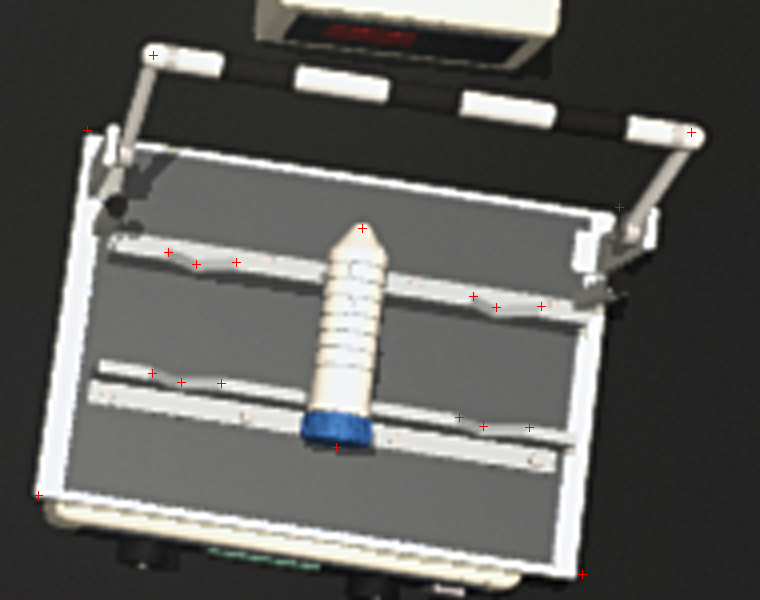

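The overlay matches within about 2 mm in both views, with bail angle ≈ 1.98. I'll put the near tube in the right groove and the far tube in the left.

```bash
cat >> h.py <<'E'
def W(p): return R.from_euler('z',-.127).apply(np.array(p,float))+[.5446,-.2095,0]
N=np.array([.466,.153]);F=np.array([.6377,.2494])
E
python3 - <<'E'
from h import *
print(W([0,-.08,.151]),W([0,.08,.151]))
print(*togo([*N,.12],down(-23.6)))
E
```

```text
[ 0.53446729 -0.28885571  0.151     ] [ 0.55473271 -0.13014429  0.151     ]
[ 12.212 -14.505   2.461] [-1.400e-02 -5.000e-03 -8.607e+00]
```

Emit:
{"fn": "drive_tool", "kwargs": {"series": [0, 0, -4, 6, -7, 0, 1, 0, 0, -4, 6, -7, 0, 1, 0, 0, -4, 6, -7, 0, 1, 0, 0, -4, 6, -7, 0, 1, 0, 0, -4, 6, -7, 0, 1, 0, 0, -4, 6, -7, 0, 1, 0, 0, -4, 6, -7, 0, 1, 0, 0, -4, 6, -7, 0, 1, 0, 0, -4, 6, -7, 0, 1, 0, 0, -4, 6, -7, 0, 1], "grip_force": 12}}

```text
time: 0.93
ee_pos: [0.3593, -0.2152, 0.2187]
eef_rot: [0.928, 0.373, 0.0, 0.0]
ft_force: [0.7, -0.1, 1.3]
width: 0.0869
grip_force: 0.0
```

```bash
python3 -c "
from h import *
print(*togo([*N,.12],down(-23.6)))"
```

```text
[ 8.298 -4.791  2.47 ] [ 4.000e-03 -5.000e-03 -4.511e+00]
```

Emit:
{"fn": "drive_tool", "kwargs": {"series": [0, 0, -4.5, 8.3, -4.8, 1, 1, 0, 0, -4.5, 8.3, -4.8, 1, 1, 0, 0, -4.5, 8.3, -4.8, 1, 1, 0, 0, -4.5, 8.3, -4.8, 1, 1, 0, 0, -4.5, 8.3, -4.8, 1, 1, 0, 0, -4.5, 8.3, -4.8, 1, 1, 0, 0, -4.5, 8.3, -4.8, 1.5, 1, 0, 0, -4.5, 8.3, -4.8, 2, 1, 0, 0, -4.5, 8.3, -4.8, 2.4, 1, 0, 0, -4.5, 8.3, -4.8, 2.4, 1]}}

```text
time: 1.77
ee_pos: [0.4665, 0.1492, 0.121]
eef_rot: [0.839, 0.544, 0.0, -0.0]
ft_force: [-0.0, -0.5, 0.2]
width: 0.0874
grip_force: 0.0
```

```bash
python3 - <<'E'
from h import *
import cv2
print(*togo([*N,.025],down(-23.6)))
im=camera('top');cv2.imwrite('pics/t1.png',cv2.resize(im[150:280,200:350,::-1],None,fx=4,fy=4))
E
```

```text
[ 0.079 -0.05   2.401] [-0.005 -0.013 -0.084]
```

Emit:
{"fn": "drive_tool", "kwargs": {"series": [0, 0, 0, 0, 0, 1, 1, 0, 0, 0, 0, 0, 1.8, 1, 0, 0, 0, 0, 0, 2.4, 1, 0, 0, 0, 0, 0, 2.4, 1]}}

```text
time: 2.15
ee_pos: [0.4634, 0.1448, 0.022]
eef_rot: [0.839, 0.544, -0.004, -0.002]
ft_force: [-1.5, 0.3, 0.5]
width: 0.0871
grip_force: 0.0
```

```bash
python3 - <<'E'
from h import *
print(*togo([*N,.025],down(-23.6)))
E
```

```text
[ 0.213 -0.024 -0.075] [-0.075  0.048 -0.104]
```

Emit:
{"fn": "drive_tool", "kwargs": {"series": [0, 0, 0, 0, 0, 0, 1, 0, 0, 0, 0, 0, 0, 1, 0, 0, 0, 0, 0, 0, 1]}}

```text
time: 2.4
ee_pos: [0.468, 0.1463, 0.0283]
eef_rot: [0.839, 0.544, 0.001, 0.001]
ft_force: [0.2, 0.6, -0.6]
width: 0.0872
grip_force: 0.0
```

```bash
python3 - <<'E'
from h import *
print(*togo([*N,.025],down(-23.6)))
E
```

```text
[ 0.132 -0.115  0.082] [ 0.029 -0.017 -0.11 ]
```

Emit:
{"fn": "drive_tool", "kwargs": {"series": [0, 0, -0.1, 0.14, -0.08, 0.03, 1, 0, 0, -0.1, 0.14, -0.08, 0.03, 0.3, 0, 0, -0.1, 0.14, -0.08, 0.03, -0.2, 0, 0, -0.1, 0.14, -0.08, 0.03, -0.6, 0, 0, -0.1, 0.14, -0.08, 0.03, -1, 0, 0, -0.1, 0.14, -0.08, 0.03, -1, 0, 0, -0.1, 0.14, -0.08, 0.03, -1, 0, 0, -0.1, 0.14, -0.08, 0.03, -1]}}

```text
time: 3.07
ee_pos: [0.4661, 0.1523, 0.0252]
eef_rot: [0.837, 0.547, -0.0, 0.0]
ft_force: [0.2, -0.5, 1.0]
width: 0.0485
grip_force: 0.0
```

```bash
python3 - <<'E'
from h import *
import cv2
print(*togo([*N,.025],down(-23.6)))
im=camera('scene');cv2.imwrite('pics/s1.png',cv2.resize(im[150:300,280:430,::-1],None,fx=4,fy=4))
E
```

```text
[ 0.015 -0.009  0.006] [ 0.001  0.001 -0.009]
```

Emit:
{"fn": "drive_tool", "kwargs": {"series": [0, 0, 0, 0, 0, 0, -1, 0, 0, 0, 0, 0, 0, -1, 0, 0, 0, 0, 0, 0, -1, 0, 0, 0, 0, 0, 0, -1, 0, 0, 0, 0, 0, 0, -1, 0, 0, 0, 0, 0, 0, -1]}}

```text
time: 3.62
ee_pos: [0.4671, 0.1526, 0.0263]
eef_rot: [0.837, 0.547, 0.001, 0.001]
ft_force: [-2.0, -1.8, 17.6]
width: 0.007
grip_force: 11.8
```

Emit:
{"fn": "drive_tool", "kwargs": {"series": [0, 0, 0, 0, 0, 0, -1, 0, 0, 0, 0, 0, -0.5, -1, 0, 0, 0, 0, 0, -1.2, -1, 0, 0, 0, 0, 0, -2.2, -1, 0, 0, 0, 0, 0, -3.2, -1, 0, 0, 0, 0, 0, -4.2, -1, 0, 0, 0, 0, 0, -5.2, -1, 0, 0, 0, 0, 0, -5.9, -1, 0, 0, 0, 0, 0, -6, -1, 0, 0, 0, 0, 0, -6, -1]}}

```text
time: 4.45
ee_pos: [0.4669, 0.1528, 0.2669]
eef_rot: [0.837, 0.547, 0.001, 0.001]
ft_force: [-0.8, -0.2, -0.9]
width: 0.0005
grip_force: 0.0
```

```bash
python3 - <<'E'
from h import *
import cv2
im=camera('scene');p=px('scene',telemetry.read_state()['ee_pos']);print(p)
x,y=(p-75).astype(int);cv2.imwrite('pics/s1.png',cv2.resize(im[y:y+150,x:x+150,::-1],None,fx=4,fy=4))
print(*togo([*W([0,-.08,0])[:2],.265],down(-97.3)))
E
```

```text
[363.47077756 165.64508117]
[-9.42   5.988  0.01 ] [ 9.0000e-03 -7.0000e-03  1.4731e+01]
```

View pics/s1.png

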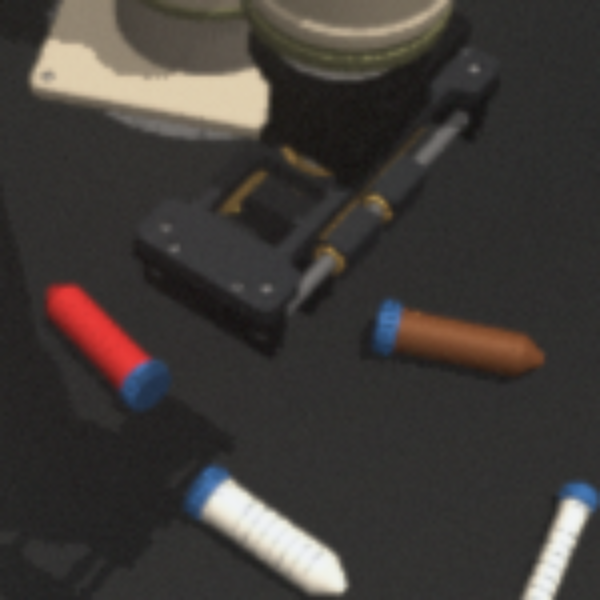

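The grasp missed: the fingers closed to 0.5 mm, and the tube is still at its place (scene ≈ (357,224)). I'll check where the fingertips really are.

```bash
python3 - <<'E'
from h import *
import cv2
s=telemetry.read_state();e=s['ee_pos'];q=R.from_quat(s['eef_rot']);o=[]
for n in('scene','top'):
    im=camera(n);p=px(n,e);x,y=(p-[50,60]).astype(int)
    c=cv2.resize(im[y:y+140,x:x+95,::-1],None,fx=4.1,fy=4.1,interpolation=cv2.INTER_CUBIC)
    c=(255*(c/255.)**.45).astype('uint8')
    for P,col in((e,(0,0,255)),(e+q.apply([0,0,.022]),(0,255,0)),(e+q.apply([0,.0,-.048]),(255,255,0)),(np.array([*N,.016]),(255,0,255))):
        cv2.drawMarker(c,tuple(int(v) for v in (px(n,P)-[x,y])*4.1),col,0,14)
    o.append(c)
cv2.imwrite('pics/s2.png',np.hstack(o)); print(np.hstack(o).shape)
E
```

```text
(574, 778, 3)
```

View pics/s2.png

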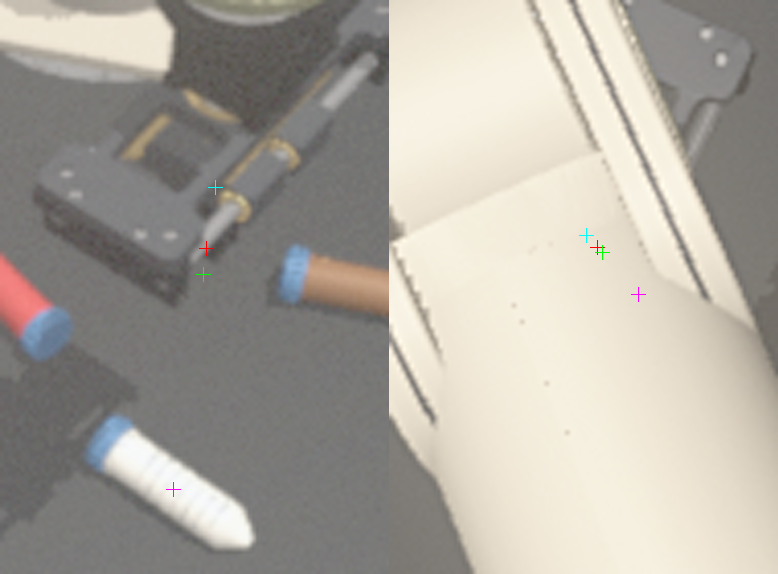

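The image leaves the fingertip height unclear, but the upward force (17.6 N) and the unhindered closing suggest the tips passed over the top of the tube. I'll probe the bare bench beside it to measure the tip height.

```bash
python3 -c "
from h import *
print(*togo([.54,.12,.06],down(-23.6)))
for n in('scene','top'): print(px(n,[0,0,0]))
s=telemetry.read_state();print(s['joint_positions'],s['ee_pos'])"
```

```text
[0.018 2.038 5.091] [-0.019  0.014 -0.007]
[339.31096078  95.29922914]
[339.22027693 430.62363104]
[ 0.4540632   0.07497028 -0.89121344  1.69705355  0.05871169  1.39972871
 -0.85841955] [0.46543223 0.15212596 0.26377685]
```

Emit:
{"fn": "drive_tool", "kwargs": {"series": [0, 0, 0, 0, 1, 0, -1, 0, 0, 0, 0, 2, 1, -1, 0, 0, 0, 0, 2, 2, -1, 0, 0, 0, 0, 2, 3, -1, 0, 0, 0, 0, 2, 4, -1, 0, 0, 0, 0, 2, 4.5, -1, 0, 0, 0, 0, 2, 4.8, -1, 0, 0, 0, 0, 2, 5, -1, 0, 0, 0, 0, 2, 5, -1, 0, 0, 0, 0, 2, 5, -1]}}

```text
time: 5.43
ee_pos: [0.54, 0.1207, 0.0663]
eef_rot: [0.837, 0.547, 0.001, 0.0]
ft_force: [0.6, -0.3, 1.0]
width: 0.0005
grip_force: 0.0
```

Emit:
{"fn": "drive_tool", "kwargs": {"series": [0, 0, 0, 0, 0, 0.15, -1, 0, 0, 0, 0, 0, 0.3, -1, 0, 0, 0, 0, 0, 0.45, -1, 0, 0, 0, 0, 0, 0.6, -1, 0, 0, 0, 0, 0, 0.75, -1, 0, 0, 0, 0, 0, 0.85, -1, 0, 0, 0, 0, 0, 0.85, -1]}}

```text
time: 6.02
ee_pos: [0.5388, 0.1202, 0.0302]
eef_rot: [0.837, 0.547, -0.001, -0.0]
ft_force: [0.1, -0.2, 0.5]
width: 0.0003
grip_force: 0.0
```

```bash
python3 - <<'E'
from h import *
import cv2
s=telemetry.read_state();e=s['ee_pos'];q=R.from_quat(s['eef_rot']);n='scene';print(e)
im=camera(n);p=px(n,e);x,y=(p-[75,85]).astype(int)
c=cv2.resize(im[y:y+130,x:x+150,::-1],None,fx=4.5,fy=4.5,interpolation=cv2.INTER_CUBIC)
c=(255*(c/255.)**.5).astype('uint8')
for P,col in((e,(0,0,255)),(e+q.apply([0,0,.022]),(0,255,0))):
    cv2.drawMarker(c,tuple(int(v) for v in (px(n,P)-[x,y])*4.5),col,0,14)
cv2.imwrite('pics/s3.png',c)
E
```

```text
[0.53875255 0.12019292 0.03017968]
```

View pics/s3.png

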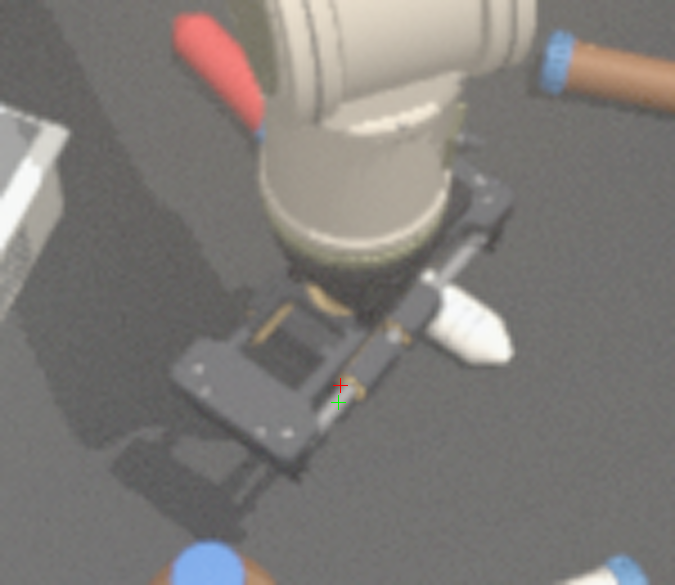

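Emit:
{"fn": "drive_tool", "kwargs": {"series": [0, 0, 0, 0, 0, 0.1, -1, 0, 0, 0, 0, 0, 0.2, -1, 0, 0, 0, 0, 0, 0.3, -1, 0, 0, 0, 0, 0, 0.3, -1]}}

```text
time: 6.4
ee_pos: [0.5389, 0.1202, 0.0183]
eef_rot: [0.837, 0.547, -0.001, -0.0]
ft_force: [0.1, 0.4, -0.1]
width: 0.0005
grip_force: 0.0
```

The tips still have no contact at TCP 18 mm, so they sit higher than stated. I'll keep probing in small steps.

Emit:
{"fn": "drive_tool", "kwargs": {"series": [0, 0, 0, 0, 0, 0.05, -1, 0, 0, 0, 0, 0, 0.1, -1, 0, 0, 0, 0, 0, 0.15, -1, 0, 0, 0, 0, 0, 0.2, -1, 0, 0, 0, 0, 0, 0.2, -1]}}

```text
time: 6.82
ee_pos: [0.5391, 0.1203, 0.0108]
eef_rot: [0.837, 0.547, -0.0, -0.0]
ft_force: [-0.0, -0.3, -0.5]
width: 0.0005
grip_force: 0.0
```

Emit:
{"fn": "drive_tool", "kwargs": {"series": [0, 0, 0, 0, 0, 0.05, -1, 0, 0, 0, 0, 0, 0.1, -1, 0, 0, 0, 0, 0, 0.15, -1, 0, 0, 0, 0, 0, 0.15, -1, 0, 0, 0, 0, 0, 0.15, -1]}}

```text
time: 7.23
ee_pos: [0.5392, 0.1204, 0.0051]
eef_rot: [0.837, 0.547, -0.0, -0.0]
ft_force: [-0.1, -0.2, -0.0]
width: 0.0004
grip_force: 0.0
```

Emit:
{"fn": "drive_tool", "kwargs": {"series": [0, 0, 0, 0, 0, 0.05, -1, 0, 0, 0, 0, 0, 0.1, -1, 0, 0, 0, 0, 0, 0.15, -1, 0, 0, 0, 0, 0, 0.15, -1, 0, 0, 0, 0, 0, 0.15, -1]}}

```text
time: 7.65
ee_pos: [0.5392, 0.1204, -0.0009]
eef_rot: [0.837, 0.547, -0.0, -0.0]
ft_force: [0.4, 0.3, 0.2]
width: 0.0007
grip_force: 0.0
```

Emit:
{"fn": "drive_tool", "kwargs": {"series": [0, 0, 0, 0, 0, 0.04, -1, 0, 0, 0, 0, 0, 0.08, -1, 0, 0, 0, 0, 0, 0.1, -1, 0, 0, 0, 0, 0, 0.1, -1]}}

```text
time: 7.98
ee_pos: [0.5396, 0.1204, -0.0036]
eef_rot: [0.837, 0.547, -0.0, 0.0]
ft_force: [-6.1, -2.2, 16.3]
width: 0.0007
grip_force: 8.0
```

The tips touch the bench at a TCP reading of about -3 mm, so the reading sits about 25 mm lower than the stated tip length implies. I'll grasp at a reading of ≈ 0 and place at ≈ 0.135.

Emit:
{"fn": "drive_tool", "kwargs": {"series": [0, 0, 0, 0, 0, -0.4, -1, 0, 0, 0, 0, 0, -1.2, -1, 0, 0, 0, 0, 0, -2, 0, 0, 0, 0, 0, -0.6, -2, 1, 0, 0, 0, 0, -1.3, -2, 1, 0, 0, 0, 0, -1.8, -2, 1, 0, 0, 0, 0, -1.85, -2, 1, 0, 0, 0, 0, -1.85, -2, 1, 0, 0, 0, 0, -1.85, -2, 1, 0, 0, 0, 0, -1.85, -2, 1]}}

```text
time: 8.82
ee_pos: [0.4725, 0.1495, 0.0752]
eef_rot: [0.837, 0.547, 0.0, 0.0]
ft_force: [0.0, 0.4, 0.8]
width: 0.0458
grip_force: 0.0
```

```bash
python3 -c "
from h import *
print(*togo([*N,.0],down(-23.6)))"
```

```text
[ 0.015 -0.185  1.881] [ 0.003 -0.003 -0.02 ]
```

Emit:
{"fn": "drive_tool", "kwargs": {"series": [0, 0, 0, 0, -0.17, 0, 1, 0, 0, 0, 0, -0.17, 0, 1, 0, 0, 0, 0, -0.17, 0, 1, 0, 0, 0, 0, -0.17, 0, 1, 0, 0, 0, 0, -0.17, 0.5, 1, 0, 0, 0, 0, -0.17, 1, 1, 0, 0, 0, 0, -0.17, 1.4, 1, 0, 0, 0, 0, -0.17, 1.7, 1, 0, 0, 0, 0, -0.17, 1.85, 1, 0, 0, 0, 0, -0.17, 1.88, 1]}}

```text
time: 9.65
ee_pos: [0.4648, 0.1526, -0.0008]
eef_rot: [0.837, 0.547, -0.001, -0.0]
ft_force: [-0.1, -0.6, -0.4]
width: 0.0867
grip_force: 0.0
```

Emit:
{"fn": "drive_tool", "kwargs": {"series": [0, 0, 0, 0, 0, 0, 0.3, 0, 0, 0, 0, 0, 0, -0.2, 0, 0, 0, 0, 0, 0, -1, 0, 0, 0, 0, 0, 0, -1, 0, 0, 0, 0, 0, 0, -1, 0, 0, 0, 0, 0, 0, -1, 0, 0, 0, 0, 0, 0, -1, 0, 0, 0, 0, 0, 0, -1, 0, 0, 0, 0, 0, 0, -1, 0, 0, 0, 0, 0, 0, -1]}}

```text
time: 10.48
ee_pos: [0.4653, 0.1527, 0.0]
eef_rot: [0.837, 0.547, -0.0, 0.0]
ft_force: [0.2, 0.6, -0.2]
width: 0.0297
grip_force: 12.0
```

Gripped at 29.7 mm. Next I lift.

Emit:
{"fn": "drive_tool", "kwargs": {"series": [0, 0, 0, 0, 0, -0.3, -1, 0, 0, 0, 0, 0, -1, -1, 0, 0, 0, 0, 0, -2, -1, 0, 0, 0, 0, 0, -3, -1, 0, 0, 0, 0, 0, -4, -1, 0, 0, 0, 0, 0, -5, -1, 0, 0, 0, 0, 0, -5.7, -1, 0, 0, 0, 0, 0, -6, -1, 0, 0, 0, 0, 0, -6, -1]}}

```text
time: 11.23
ee_pos: [0.4664, 0.1535, 0.2433]
eef_rot: [0.837, 0.547, 0.002, 0.001]
ft_force: [0.3, -0.4, -0.3]
width: 0.0297
grip_force: 12.0
```

```bash
python3 - <<'E'
from h import *
s=telemetry.read_state();print(s['width'],s['grip_force'],s['ft_force'])
print(*togo([*W([0,-.08,0])[:2],.24],down(-97.3)))
E
```

```text
0.029732316403849723 11.97625145316124 [ 0.32960205 -0.36122365 -0.33738386]
[-9.45   5.99   0.089] [ 0.028 -0.055 14.736]
```

Emit:
{"fn": "drive_tool", "kwargs": {"series": [0, 0, 1.4, -0.9, 0.6, 0, -1, 0, 0, 2.8, -1.8, 1.2, 0, -1, 0, 0, 4.2, -2.7, 1.7, 0, -1, 0, 0, 5.6, -3.6, 2.3, 0, -1, 0, 0, 7, -4.5, 2.9, 0, -1, 0, 0, 8.4, -5.4, 3.4, 0, -1, 0, 0, 9.8, -6.3, 4, 0, -1, 0, 0, 11.2, -7.2, 4.6, 0, -1, 0, 0, 12, -7.7, 4.9, 0, -1, 0, 0, 12.4, -8, 5, 0, -1]}}

```text
time: 12.07
ee_pos: [0.519, -0.2258, 0.2376]
eef_rot: [0.999, 0.033, -0.002, -0.0]
ft_force: [-0.2, 0.3, -1.2]
width: 0.0298
grip_force: 12.0
```

Emit:
{"fn": "drive_tool", "kwargs": {"series": [0, 0, 0, 0, 0, 0, -1, 0, 0, 0, 0, 0, 0, -1]}}

```text
time: 12.23
ee_pos: [0.5197, -0.2199, 0.2387]
eef_rot: [0.999, 0.039, -0.001, -0.001]
ft_force: [-0.6, 0.4, -0.9]
width: 0.0295
grip_force: 12.0
```

```bash
python3 - <<'E'
from h import *
print(*togo([*W([0,-.08,0])[:2],.22],down(-97.3)))
E
```

```text
[0.236 1.748 0.464] [-0.019  0.022  2.343]
```

Emit:
{"fn": "drive_tool", "kwargs": {"series": [0, 0, 1, 0.1, 0.7, 0, -1, 0, 0, 2, 0.2, 1.4, 0, -1, 0, 0, 2.3, 0.24, 1.7, 0.2, -1, 0, 0, 2.34, 0.24, 1.75, 0.45, -1, 0, 0, 2.34, 0.24, 1.75, 0.45, -1, 0, 0, 2.34, 0.24, 1.75, 0.45, -1, 0, 0, 2.34, 0.24, 1.75, 0.45, -1]}}

```text
time: 12.82
ee_pos: [0.5355, -0.2875, 0.2224]
eef_rot: [0.998, -0.062, 0.0, -0.0]
ft_force: [-0.2, 0.5, -1.0]
width: 0.0293
grip_force: 12.0
```

```bash
python3 - <<'E'
from h import *
import cv2
g=W([0,-.08,0])[:2]
print(*togo([*g,.135],down(-97.3)))
s=telemetry.read_state();e=s['ee_pos'];n='scene'
im=camera(n);x0,y0=85,100
c=cv2.resize(im[y0:y0+150,x0:x0+190,::-1],None,fx=4,fy=4,interpolation=cv2.INTER_CUBIC)
q=R.from_euler('z',-.127)
for d in(-.057,-.043,.043,.059):
    P=np.array([*e[:2],e[2]+.016])+q.apply([d,0,0]);cv2.drawMarker(c,tuple(int(v) for v in (px(n,P)-[x0,y0])*4),(0,0,255),0,10)
cv2.imwrite('pics/s4.png',c)
E
```

```text
[-0.023  0.039  2.184] [-0.007 -0.002  0.037]
```

View pics/s4.png

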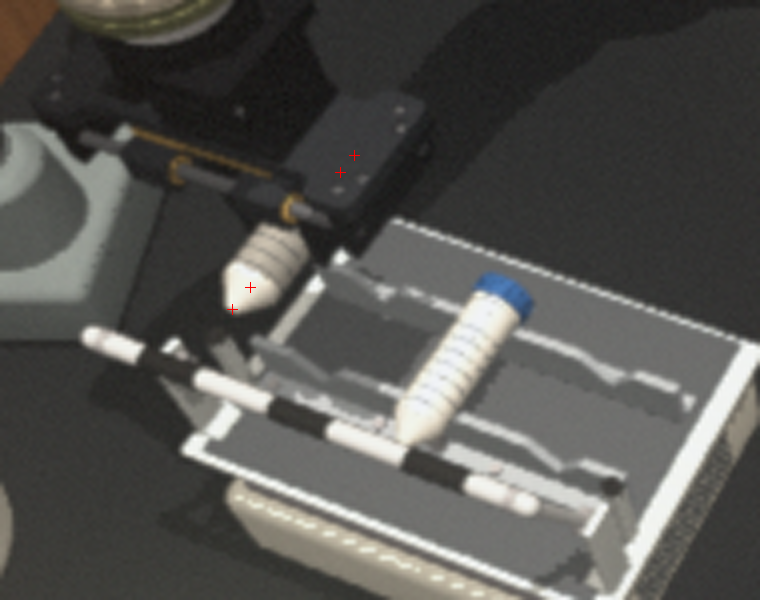

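All ten views are used, so from here I check by numbers. The last one showed the held tube at (240,290), matching the predicted axis to about 1 px, so I lower it slowly.

Emit:
{"fn": "drive_tool", "kwargs": {"series": [0, 0, 0, -0.02, 0.04, 0.5, -1, 0, 0, 0, -0.02, 0.04, 1, -1, 0, 0, 0, -0.02, 0.04, 1.4, -1, 0, 0, 0, -0.02, 0.04, 1.7, -1, 0, 0, 0, -0.02, 0.04, 1.9, -1, 0, 0, 0, -0.02, 0.04, 2.0, -1, 0, 0, 0, -0.02, 0.04, 2.06, -1, 0, 0, 0, -0.02, 0.04, 2.06, -1, 0, 0, 0, -0.02, 0.04, 2.06, -1]}}

```text
time: 13.62
ee_pos: [0.5346, -0.2912, 0.1405]
eef_rot: [0.998, -0.064, 0.001, 0.0]
ft_force: [-0.5, 0.4, -0.6]
width: 0.0296
grip_force: 12.0
```

Emit:
{"fn": "drive_tool", "kwargs": {"series": [0, 0, 0, 0, 0, 0.03, -1, 0, 0, 0, 0, 0, 0.06, -1, 0, 0, 0, 0, 0, 0.08, -1, 0, 0, 0, 0, 0, 0.1, -1, 0, 0, 0, 0, 0, 0.1, -1]}}

```text
time: 14.03
ee_pos: [0.5349, -0.2906, 0.1368]
eef_rot: [0.998, -0.064, 0.001, 0.0]
ft_force: [-1.5, 3.8, 6.5]
width: 0.0294
grip_force: 12.0
```

```bash
python3 - <<'E'
from h import *
print(telemetry.read_state()['ft_force'],*togo([*W([0,-.08,0])[:2],.135],down(-97.3)))
E
```

```text
[-1.4555782   3.77357161  6.52107054] [-0.015 -0.042  0.046] [-0.    -0.016  0.   ]
```

Emit:
{"fn": "drive_tool", "kwargs": {"series": [0, 0, 0, 0, -0.02, 0, -1, 0, 0, 0, 0, -0.04, 0, -1, 0, 0, 0, 0, -0.04, 0, -1, 0, 0, 0, 0, -0.04, 0, -1]}}

```text
time: 14.37
ee_pos: [0.5346, -0.2894, 0.1358]
eef_rot: [0.998, -0.064, 0.0, -0.0]
ft_force: [0.1, 0.8, 1.0]
width: 0.0297
grip_force: 12.0
```

Emit:
{"fn": "drive_tool", "kwargs": {"series": [0, 0, 0, 0, 0, 0.02, -1, 0, 0, 0, 0, 0, 0.04, -1, 0, 0, 0, 0, 0, 0.04, -1, 0, 0, 0, 0, 0, 0.04, -1]}}

```text
time: 14.7
ee_pos: [0.5348, -0.289, 0.1349]
eef_rot: [0.998, -0.064, 0.0, -0.0]
ft_force: [-1.6, 4.8, 8.9]
width: 0.0296
grip_force: 12.0
```

Emit:
{"fn": "drive_tool", "kwargs": {"series": [0, 0, 0, 0, -0.03, 0, -1, 0, 0, 0, 0, -0.03, 0.02, -1, 0, 0, 0, 0, -0.03, 0.03, -1, 0, 0, 0, 0, -0.03, 0.03, -1]}}

```text
time: 15.03
ee_pos: [0.5349, -0.2886, 0.1344]
eef_rot: [0.998, -0.064, 0.001, 0.0]
ft_force: [-3.5, 2.6, 12.6]
width: 0.0298
grip_force: 12.0
```

Emit:
{"fn": "drive_tool", "kwargs": {"series": [0, 0, 0, 0, 0, -0.03, -0.25, 0, 0, 0, 0, 0, -0.03, -0.2, 0, 0, 0, 0, 0, -0.03, 0.1, 0, 0, 0, 0, 0, -0.03, 0.1, 0, 0, 0, 0, 0, -0.03, 0.1, 0, 0, 0, 0, 0, -0.3, 0.1, 0, 0, 0, 0, 0, -1, 0.1, 0, 0, 0, 0, 0, -2, 0.1, 0, 0, 0, 0, 0, -2.6, 0.1, 0, 0, 0, 0, 0, -2.6, 0.1]}}

```text
time: 15.87
ee_pos: [0.5369, -0.289, 0.2439]
eef_rot: [0.998, -0.064, 0.004, 0.002]
ft_force: [0.6, -0.4, 0.4]
width: 0.0479
grip_force: 0.0
```

```bash
python3 - <<'E'
from h import *
print(*togo([*F,.235],down(32.6)))
s=telemetry.read_state();print(s['joint_positions'])
E
```

```text
[  0.78  -13.673   0.186] [ 1.3100e-01 -1.0000e-02 -2.5987e+01]
[ 0.80477516  0.31924928 -0.4883734   1.45418635  0.15147258  1.39618295
 -1.38639091]
```

Emit:
{"fn": "drive_tool", "kwargs": {"series": [0, 0, -1.3, 0.05, -0.95, 0, 0.1, 0, 0, -2.7, 0.1, -1.9, 0, 0.1, 0, 0, -4.1, 0.15, -2.8, 0, 0.1, 0, 0, -5.5, 0.2, -3.8, 0, 0.1, 0, 0, -6.9, 0.3, -4.7, 0, 0.1, 0, 0, -8.3, 0.35, -5.6, 0, 0.1, 0, 0, -9.7, 0.4, -6.5, 0, 0.1, 0, 0, -11.1, 0.45, -7.4, 0, 0.1, 0, 0, -12.5, 0.5, -8.4, 0, 0.1, 0, 0, -13.5, 0.55, -9.2, 0, 0.1]}}

```text
time: 16.7
ee_pos: [0.6032, 0.0768, 0.2376]
eef_rot: [0.863, 0.505, 0.0, -0.0]
ft_force: [0.9, 1.3, -0.1]
width: 0.0479
grip_force: 0.0
```

```bash
python3 - <<'E'
from h import *
print(*togo([*F,.1],down(32.6)))
E
```

```text
[ 4.18  -1.366  3.441] [ 7.0000e-03 -5.0000e-03 -1.2398e+01]
```

Emit:
{"fn": "drive_tool", "kwargs": {"series": [0, 0, -1.4, 0.8, -0.3, 0, 1, 0, 0, -2.8, 1.7, -0.6, 0, 1, 0, 0, -4.2, 2.5, -0.8, 0, 1, 0, 0, -5.6, 3.2, -1.05, 0, 1, 0, 0, -7, 3.8, -1.25, 0, 1, 0, 0, -8.4, 4.1, -1.35, 0.5, 1, 0, 0, -9.8, 4.18, -1.37, 1, 1, 0, 0, -11.2, 4.18, -1.37, 1.8, 1, 0, 0, -12, 4.18, -1.37, 2.6, 1, 0, 0, -12.4, 4.18, -1.37, 3.2, 1]}}

```text
time: 17.53
ee_pos: [0.6384, 0.2455, 0.1064]
eef_rot: [0.482, 0.876, -0.001, -0.0]
ft_force: [0.2, -0.4, 0.6]
width: 0.0865
grip_force: 0.0
```

Emit:
{"fn": "drive_tool", "kwargs": {"series": [0, 0, 0, 0, 0, 0, 1, 0, 0, 0, 0, 0, 0, 1, 0, 0, 0, 0, 0, 0, 1]}}

```text
time: 17.78
ee_pos: [0.6397, 0.2466, 0.111]
eef_rot: [0.484, 0.875, 0.001, 0.001]
ft_force: [0.1, 0.0, 0.5]
width: 0.0871
grip_force: 0.0
```

```bash
python3 - <<'E'
from h import *
print(*togo([*F,.0],down(32.6)))
E
```

```text
[ 0.088 -0.012  2.775] [ 0.024  0.002 -0.107]
```

Emit:
{"fn": "drive_tool", "kwargs": {"series": [0, 0, -0.1, 0.09, -0.01, 0.6, 1, 0, 0, -0.1, 0.09, -0.01, 1.2, 1, 0, 0, -0.1, 0.09, -0.01, 1.8, 1, 0, 0, -0.1, 0.09, -0.01, 2.3, 1, 0, 0, -0.1, 0.09, -0.01, 2.6, 1, 0, 0, -0.1, 0.09, -0.01, 2.72, 1, 0, 0, -0.1, 0.09, -0.01, 2.72, 1, 0, 0, -0.1, 0.09, -0.01, 2.72, 1, 0, 0, -0.1, 0.09, -0.01, 2.72, 1]}}

```text
time: 18.53
ee_pos: [0.6377, 0.2495, 0.002]
eef_rot: [0.48, 0.877, 0.001, 0.001]
ft_force: [0.5, 0.7, 0.1]
width: 0.087
grip_force: 0.0
```

```bash
python3 - <<'E'
from h import *
print(*togo([*F,.0],down(32.6)))
E
```

```text
[-0.003 -0.001  0.049] [0.028 0.005 0.009]
```

Emit:
{"fn": "drive_tool", "kwargs": {"series": [0, 0, 0, 0, 0, 0.02, 0.3, 0, 0, 0, 0, 0, 0.02, -0.2, 0, 0, 0, 0, 0, 0.02, -1, 0, 0, 0, 0, 0, 0.02, -1, 0, 0, 0, 0, 0, 0.02, -1, 0, 0, 0, 0, 0, 0.02, -1, 0, 0, 0, 0, 0, 0.02, -1, 0, 0, 0, 0, 0, 0.02, -1, 0, 0, 0, 0, 0, 0.02, -1, 0, 0, 0, 0, 0, 0.02, -1]}}

```text
time: 19.37
ee_pos: [0.6367, 0.249, -0.0008]
eef_rot: [0.48, 0.877, 0.0, 0.0]
ft_force: [-0.1, -0.7, -0.4]
width: 0.0297
grip_force: 11.9
```

Emit:
{"fn": "drive_tool", "kwargs": {"series": [0, 0, 0, 0, 0, -0.3, -1, 0, 0, 0, 0, 0, -1, -1, 0, 0, 0, 0, 0, -2, -1, 0, 0, 0, 0, 0, -3, -1, 0, 0, 0, 0, 0, -4, -1, 0, 0, 0, 0, 0, -5, -1, 0, 0, 0, 0, 0, -5.7, -1, 0, 0, 0, 0, 0, -6, -1, 0, 0, 0, 0, 0, -6, -1]}}

```text
time: 20.12
ee_pos: [0.6374, 0.25, 0.2433]
eef_rot: [0.48, 0.877, 0.002, 0.002]
ft_force: [-0.7, 0.3, -1.6]
width: 0.0296
grip_force: 11.9
```

```bash
python3 - <<'E'
from h import *
print(*togo([*W([0,.08,0])[:2],.24],down(82.7)),telemetry.read_state()['joint_positions'])
E
```

```text
[-6.884 -6.87   0.053] [  0.052   0.033 -10.005] [ 0.16213031  0.63480571 -0.99197031  1.20766804  0.52110853  1.54859425
 -0.16647532]
```

Emit:
{"fn": "drive_tool", "kwargs": {"series": [0, 0, -1.4, -0.6, -0.6, 0, -1, 0, 0, -2.8, -1.2, -1.2, 0, -1, 0, 0, -4.2, -1.8, -1.8, 0, -1, 0, 0, -5.6, -2.5, -2.5, 0, -1, 0, 0, -7, -3.2, -3.2, 0, -1, 0, 0, -8.4, -3.9, -3.9, 0, -1, 0, 0, -9.6, -4.6, -4.6, 0, -1, 0, 0, -10, -5.3, -5.3, 0, -1, 0, 0, -10, -5.8, -5.8, 0, -1, 0, 0, -10, -6.1, -6.1, 0, -1]}}

```text
time: 20.95
ee_pos: [0.5613, -0.093, 0.2371]
eef_rot: [0.066, 0.998, -0.0, -0.002]
ft_force: [0.5, -0.2, -1.5]
width: 0.0298
grip_force: 11.9
```

Emit:
{"fn": "drive_tool", "kwargs": {"series": [0, 0, 0, 0, 0, 0, -1, 0, 0, 0, 0, 0, 0, -1]}}

```text
time: 21.12
ee_pos: [0.5621, -0.0893, 0.2377]
eef_rot: [0.065, 0.998, 0.0, -0.001]
ft_force: [-0.5, -0.7, -0.6]
width: 0.0295
grip_force: 11.9
```

```bash
python3 - <<'E'
from h import *
print(*togo([*W([0,.08,0])[:2],.22],down(82.7)))
E
```

```text
[ 0.05  -1.036  0.442] [ 0.003 -0.024 -0.034]
```

Emit:
{"fn": "drive_tool", "kwargs": {"series": [0, 0, 0, 0.03, -0.4, 0, -1, 0, 0, 0, 0.05, -0.8, 0, -1, 0, 0, 0, 0.05, -1.04, 0.2, -1, 0, 0, 0, 0.05, -1.04, 0.44, -1, 0, 0, 0, 0.05, -1.04, 0.44, -1, 0, 0, 0, 0.05, -1.04, 0.44, -1, 0, 0, 0, 0.05, -1.04, 0.44, -1]}}

```text
time: 21.7
ee_pos: [0.5558, -0.1275, 0.2216]
eef_rot: [0.063, 0.998, 0.0, -0.0]
ft_force: [-0.0, 0.4, -0.0]
width: 0.0295
grip_force: 11.9
```

```bash
python3 - <<'E'
from h import *
print(*togo([*W([0,.08,0])[:2],.135],down(82.7)))
E
```

```text
[ 0.018 -0.069  2.164] [ 0.006 -0.002  0.017]
```

Emit:
{"fn": "drive_tool", "kwargs": {"series": [0, 0, 0, 0.02, -0.04, 0.5, -1, 0, 0, 0, 0.02, -0.04, 1, -1, 0, 0, 0, 0.02, -0.04, 1.4, -1, 0, 0, 0, 0.02, -0.04, 1.7, -1, 0, 0, 0, 0.02, -0.04, 1.9, -1, 0, 0, 0, 0.02, -0.04, 2.0, -1, 0, 0, 0, 0.02, -0.04, 2.04, -1, 0, 0, 0, 0.02, -0.04, 2.04, -1, 0, 0, 0, 0.02, -0.04, 2.04, -1]}}

```text
time: 22.45
ee_pos: [0.5551, -0.1306, 0.1408]
eef_rot: [0.064, 0.998, -0.0, 0.001]
ft_force: [0.6, -0.5, -0.0]
width: 0.0296
grip_force: 11.9
```

```bash
python3 - <<'E'
from h import *
print(*togo([*W([0,.08,0])[:2],.135],down(82.7)))
E
```

```text
[0.012 0.009 0.145] [-0.001  0.012 -0.007]
```

Emit:
{"fn": "drive_tool", "kwargs": {"series": [0, 0, 0, 0.01, 0.01, 0.04, -1, 0, 0, 0, 0.01, 0.01, 0.08, -1, 0, 0, 0, 0.01, 0.01, 0.11, -1, 0, 0, 0, 0.01, 0.01, 0.13, -1, 0, 0, 0, 0.01, 0.01, 0.13, -1]}}

```text
time: 22.87
ee_pos: [0.5544, -0.1303, 0.135]
eef_rot: [0.064, 0.998, -0.0, 0.0]
ft_force: [0.2, -0.4, 0.9]
width: 0.0298
grip_force: 11.9
```

Emit:
{"fn": "drive_tool", "kwargs": {"series": [0, 0, 0, 0, 0, 0.02, -1, 0, 0, 0, 0, 0, 0.04, -1, 0, 0, 0, 0, 0, 0.05, -1, 0, 0, 0, 0, 0, 0.05, -1]}}

```text
time: 23.2
ee_pos: [0.5548, -0.13, 0.134]
eef_rot: [0.064, 0.998, -0.0, 0.001]
ft_force: [-3.9, -0.1, 10.8]
width: 0.0295
grip_force: 12.0
```

Seated, with almost purely vertical force. Now I release and rise.

Emit:
{"fn": "drive_tool", "kwargs": {"series": [0, 0, 0, 0, 0, -0.03, -0.25, 0, 0, 0, 0, 0, -0.03, -0.2, 0, 0, 0, 0, 0, -0.03, 0.1, 0, 0, 0, 0, 0, -0.03, 0.1, 0, 0, 0, 0, 0, -0.03, 0.1, 0, 0, 0, 0, 0, -0.3, 0.1, 0, 0, 0, 0, 0, -1, 0.1, 0, 0, 0, 0, 0, -2, 0, 0, 0, 0, 0, 0, -3, -1, 0, 0, 0, 0, 0, -4, -1]}}

```text
time: 24.03
ee_pos: [0.5539, -0.1298, 0.2954]
eef_rot: [0.064, 0.998, 0.0, 0.0]
ft_force: [0.8, 0.6, -0.5]
width: 0.0367
grip_force: 0.0
```

```bash
python3 - <<'E'
from h import *
import cv2
# numeric check: white-tube/blue-cap ends in the scene/top picture vs predicted seated positions
for n in('scene','top'):
    im=camera(n).astype(int); blue=((im[...,2]>110)&(im[...,2]-im[...,0]>60)).astype('uint8')
    k,_,st,ce=cv2.connectedComponentsWithStats(blue)
    print(n,[(ce[i].round(1).tolist(),int(st[i,4])) for i in range(1,k) if st[i,4]>15])
    print(' pred caps R,M,L',px(n,W([[-.05,y,.155] for y in(-.08,0,.08)])).round(1).tolist())
    cv2.imwrite(f'pics/after_{n}.png',im[...,::-1])
E
```

```text
scene [([589.7, 152.6], 149), ([384.6, 170.1], 45), ([210.7, 171.8], 57), ([241.0, 181.1], 60), ([323.4, 183.8], 46), ([433.0, 212.9], 30), ([306.8, 286.1], 209), ([281.0, 368.5], 137)]
 pred caps R,M,L [[182.2, 163.2], [210.7, 173.1], [240.3, 183.4]]
top [([316.6, 91.3], 47), ([300.9, 102.2], 181), ([405.1, 197.0], 102), ([444.0, 201.2], 106), ([191.2, 253.8], 46), ([320.9, 261.5], 90), ([252.6, 300.6], 91), ([6.4, 334.2], 238)]
 pred caps R,M,L [[483.8, 209.0], [445.0, 203.3], [406.3, 197.7]][ WARN:0@0.564] global loadsave.cpp:1063 imwrite_ Unsupported depth image for selected encoder is fallbacked to CV_8U.
```

Both caps sit within about 1–2 px of prediction in both views, except the right one, which the arm hides. Next is the bail: I'll pinch the bar from above at mixer y = +40 mm and follow the arc.

```bash
cat >> h.py <<'E'
def arc(b,y=.04): return W([.075-.075*np.cos(b),y,.174-.022+.075*np.sin(b)])
E
python3 - <<'E'
from h import *
print(*togo(arc(1.985)+[0,0,.075],down(-7.3)))
E
```

```text
[-2.587 -1.03   0.125] [ 0.074  0.078 18.   ]
```

Emit:
{"fn": "drive_tool", "kwargs": {"series": [0, 0, 1.4, -0.3, -0.1, 0, -0.5, 0, 0, 2.8, -0.6, -0.2, 0, 0, 0, 0, 4.2, -0.9, -0.3, 0, 1, 0, 0, 5.6, -1.2, -0.45, 0, 1, 0, 0, 7, -1.5, -0.6, 0, 1, 0, 0, 8.4, -1.8, -0.7, 0, 1, 0, 0, 9.8, -2.1, -0.8, 0, 1, 0, 0, 11.2, -2.4, -0.9, 0, 1, 0, 0, 12.6, -2.6, -1.03, 0, 1, 0, 0, 14, -2.6, -1.03, 0, 1]}}

```text
time: 24.97
ee_pos: [0.653, -0.1853, 0.2925]
eef_rot: [0.627, 0.779, 0.0, -0.0]
ft_force: [-0.2, -0.2, -0.1]
width: 0.0773
grip_force: 0.0
```

Emit:
{"fn": "drive_tool", "kwargs": {"series": [0, 0, 1.4, 0, 0, 0, 1, 0, 0, 2.8, 0, 0, 0, 1, 0, 0, 4, 0, 0, 0, 1, 0, 0, 4, 0, 0, 0, 1, 0, 0, 4, 0, 0, 0, 1, 0, 0, 4, 0, 0, 0, 1]}}

```text
time: 25.47
ee_pos: [0.6522, -0.1842, 0.293]
eef_rot: [0.75, 0.662, 0.0, -0.0]
ft_force: [-0.1, -0.1, -0.5]
width: 0.087
grip_force: 0.0
```

```bash
python3 - <<'E'
from h import *
import cv2
print(*togo(arc(1.985),down(-7.3)))
n='scene'
im=camera(n).astype(int); blue=((im[...,2]>110)&(im[...,2]-im[...,0]>60)).astype('uint8')
k,_,st,ce=cv2.connectedComponentsWithStats(blue)
print(n,[(ce[i].round(1).tolist(),int(st[i,4])) for i in range(1,k) if st[i,4]>15])
E
```

```text
[0.032 0.041 1.81 ] [ 0.001 -0.001  0.036]
scene [([589.7, 152.6], 149), ([186.0, 162.7], 21), ([384.7, 169.9], 43), ([210.7, 171.8], 57), ([241.0, 181.1], 60), ([323.4, 183.8], 45), ([433.0, 212.9], 30), ([306.8, 286.1], 209), ([280.5, 369.2], 141)]
```

Emit:
{"fn": "drive_tool", "kwargs": {"series": [0, 0, 0, 0.03, 0.04, 0.4, 1, 0, 0, 0, 0.03, 0.04, 0.9, 1, 0, 0, 0, 0.03, 0.04, 1.3, 1, 0, 0, 0, 0.03, 0.04, 1.6, 1, 0, 0, 0, 0.03, 0.04, 1.8, 1, 0, 0, 0, 0.03, 0.04, 1.8, 0.3, 0, 0, 0, 0.03, 0.04, 1.8, -0.2, 0, 0, 0, 0.03, 0.04, 1.8, -1, 0, 0, 0, 0.03, 0.04, 1.8, -1, 0, 0, 0, 0.03, 0.04, 1.8, -1]}}

```text
time: 26.35
ee_pos: [0.6543, -0.1833, 0.2218]
eef_rot: [0.751, 0.66, 0.0, 0.001]
ft_force: [-0.1, -0.0, 0.6]
width: 0.0618
grip_force: 0.0
```

Emit:
{"fn": "drive_tool", "kwargs": {"series": [0, 0, 0, 0, 0, 0, -1, 0, 0, 0, 0, 0, 0, -1, 0, 0, 0, 0, 0, 0, -1, 0, 0, 0, 0, 0, 0, -1, 0, 0, 0, 0, 0, 0, -1, 0, 0, 0, 0, 0, 0, -1, 0, 0, 0, 0, 0, 0, -1, 0, 0, 0, 0, 0, 0, -1]}}

```text
time: 27.02
ee_pos: [0.654, -0.1833, 0.2208]
eef_rot: [0.751, 0.66, -0.0, 0.0]
ft_force: [-0.0, 0.1, -0.3]
width: 0.0116
grip_force: 12.0
```

```bash
python3 - <<'E'
from h import *
s=telemetry.read_state();print(s['width'],s['grip_force'],s['ft_force'],*togo(arc(1.985),down(-7.3)))
for b in np.arange(1.9,-.05,-.1): print(round(b,2),togo(arc(b))[0])
E
```

```text
0.011592164237216925 11.999337673187256 [-0.02444143  0.05633989 -0.3132758 ] [ 0.005 -0.     0.004] [-0.     0.    -0.007]
1.9 [ 0.005 -0.149 -0.054]
1.8 [ 0.004 -0.329 -0.105]
1.7 [ 0.004 -0.513 -0.139]
1.6 [ 0.004 -0.7   -0.153]
1.5 [ 0.004 -0.887 -0.15 ]
1.4 [ 0.004 -1.073 -0.127]
1.3 [ 0.003 -1.256 -0.086]
1.2 [ 0.003 -1.434 -0.027]
1.1 [ 0.003 -1.605  0.05 ]
1.0 [ 0.003 -1.768  0.143]
0.9 [ 0.003 -1.92   0.252]
0.8 [ 0.003 -2.061  0.376]
0.7 [ 0.003 -2.189  0.513]
0.6 [ 2.000e-03 -2.302e+00  6.620e-01]
0.5 [ 2.00e-03 -2.40e+00  8.22e-01]
0.4 [ 2.000e-03 -2.482e+00  9.910e-01]
0.3 [ 2.000e-03 -2.546e+00  1.167e+00]
0.2 [ 2.000e-03 -2.592e+00  1.348e+00]
0.1 [ 2.000e-03 -2.620e+00  1.534e+00]
-0.0 [ 2.000e-03 -2.630e+00  1.721e+00]
```

Bar pinched (11.6 mm wide). I follow the arc to 1.0 rad first.

Emit:
{"fn": "drive_tool", "kwargs": {"series": [0, 0, 0, 0, -0.15, -0.05, -1, 0, 0, 0, 0, -0.33, -0.1, -1, 0, 0, 0, 0, -0.51, -0.14, -1, 0, 0, 0, 0, -0.7, -0.15, -1, 0, 0, 0, 0, -0.89, -0.15, -1, 0, 0, 0, 0, -1.07, -0.13, -1, 0, 0, 0, 0, -1.26, -0.09, -1, 0, 0, 0, 0, -1.43, -0.03, -1, 0, 0, 0, 0, -1.6, 0.05, -1, 0, 0, 0, 0, -1.77, 0.14, -1]}}

```text
time: 27.85
ee_pos: [0.5829, -0.1739, 0.2147]
eef_rot: [0.751, 0.661, -0.0, -0.0]
ft_force: [3.7, 2.2, 0.0]
width: 0.0115
grip_force: 12.0
```

Emit:
{"fn": "drive_tool", "kwargs": {"series": [0, 0, 0, 0, -0.15, 0.11, -1, 0, 0, 0, 0, -0.29, 0.23, -1, 0, 0, 0, 0, -0.42, 0.37, -1, 0, 0, 0, 0, -0.53, 0.52, -1, 0, 0, 0, 0, -0.63, 0.68, -1, 0, 0, 0, 0, -0.71, 0.85, -1, 0, 0, 0, 0, -0.78, 1.03, -1, 0, 0, 0, 0, -0.82, 1.2, -1, 0, 0, 0, 0, -0.85, 1.38, -1, 0, 0, 0, 0, -0.85, 1.38, -1]}}

```text
time: 28.68
ee_pos: [0.5499, -0.1701, 0.1584]
eef_rot: [0.751, 0.66, 0.0, -0.0]
ft_force: [5.4, 0.9, -3.3]
width: 0.0114
grip_force: 12.0
```

```bash
python3 - <<'E'
from h import *
s=telemetry.read_state();print(s['width'],s['grip_force'],s['ft_force'],*togo(arc(0),down(-7.3)))
E
```

```text
0.011429227280888925 11.997110098600388 [ 5.39356588  0.87414558 -3.25276883] [ 0.007 -0.006  0.161] [-0.002 -0.003 -0.009]
```

Emit:
{"fn": "drive_tool", "kwargs": {"series": [0, 0, 0, 0, 0, 0.05, -1, 0, 0, 0, 0, 0, 0.1, -1, 0, 0, 0, 0, 0, 0.14, -1, 0, 0, 0, 0, 0, 0.16, -1, 0, 0, 0, 0, 0, 0.16, -1]}}

```text
time: 29.1
ee_pos: [0.5497, -0.1701, 0.1532]
eef_rot: [0.751, 0.66, -0.0, -0.0]
ft_force: [1.5, 1.4, -1.3]
width: 0.0114
grip_force: 12.0
```

Emit:
{"fn": "drive_tool", "kwargs": {"series": [0, 0, 0, 0, 0, 0.05, -1, 0, 0, 0, 0, 0, 0.1, -1, 0, 0, 0, 0, 0, 0.15, -1, 0, 0, 0, 0, 0, 0.15, -1, 0, 0, 0, 0, 0, 0.15, -1]}}

```text
time: 29.52
ee_pos: [0.5498, -0.1704, 0.1487]
eef_rot: [0.751, 0.66, -0.001, 0.0]
ft_force: [-6.5, 1.3, 12.6]
width: 0.0114
grip_force: 11.9
```

Emit:
{"fn": "drive_tool", "kwargs": {"series": [0, 0, 0, 0, 0, 0, -0.5, 0, 0, 0, 0, 0, -0.05, 0, 0, 0, 0, 0, 0, -0.05, 0, 0, 0, 0, 0, 0, -0.05, 0, 0, 0, 0, 0, 0, -0.05, 0, 0, 0, 0, 0, 0, -0.05, 0, 0, 0, 0, 0, 0, -0.4, 0, 0, 0, 0, 0, 0, -1, 0, 0, 0, 0, 0, 0, -1.6, -1, 0, 0, 0, 0, 0, -1.6, -1]}}

```text
time: 30.35
ee_pos: [0.5522, -0.1698, 0.2172]
eef_rot: [0.751, 0.661, 0.002, 0.003]
ft_force: [0.9, 0.6, 0.5]
width: 0.0365
grip_force: 0.0
```

Emit:
{"fn": "drive_tool", "kwargs": {"series": [0, 0, 0, 0, 0, 0, -1, 0, 0, 0, 0, 0, 0, -1, 0, 0, 0, 0, 0, 0, -1, 0, 0, 0, 0, 0, 0, -1, 0, 0, 0, 0, 0, 0, -1, 0, 0, 0, 0, 0, 0.2, -1, 0, 0, 0, 0, 0, 0.4, -1, 0, 0, 0, 0, 0, 0.4, -1, 0, 0, 0, 0, 0, 0.4, -1]}}

```text
time: 31.1
ee_pos: [0.5495, -0.1699, 0.1947]
eef_rot: [0.751, 0.66, -0.0, -0.001]
ft_force: [-0.4, -0.2, -0.8]
width: 0.0004
grip_force: 0.0
```

Emit:
{"fn": "drive_tool", "kwargs": {"series": [0, 0, 0, 0, 0, 0.1, -1, 0, 0, 0, 0, 0, 0.2, -1, 0, 0, 0, 0, 0, 0.3, -1, 0, 0, 0, 0, 0, 0.4, -1, 0, 0, 0, 0, 0, 0.45, -1, 0, 0, 0, 0, 0, 0.48, -1, 0, 0, 0, 0, 0, 0.48, -1]}}

```text
time: 31.68
ee_pos: [0.5499, -0.17, 0.1766]
eef_rot: [0.751, 0.66, -0.0, -0.0]
ft_force: [-1.2, -0.5, 0.2]
width: 0.0005
grip_force: 0.5
```

Emit:
{"fn": "drive_tool", "kwargs": {"series": [0, 0, 0, 0, 0, 0.04, -1, 0, 0, 0, 0, 0, 0.08, -1, 0, 0, 0, 0, 0, 0.1, -1, 0, 0, 0, 0, 0, 0.1, -1]}}

```text
time: 32.02
ee_pos: [0.5502, -0.17, 0.1758]
eef_rot: [0.751, 0.66, -0.0, 0.001]
ft_force: [-16.0, 1.2, 31.5]
width: 0.0003
grip_force: 15.5
```

The contact is hard at bar-top height (≈ 0.179 m), so the bar is on its stops. I retreat clear and check.

Emit:
{"fn": "drive_tool", "kwargs": {"series": [0, 0, 0, 0, 0, -0.3, -1, 0, 0, 0, 0, 0, -1, -1, 0, 0, 0, 0, 0, -2, -1, 0, 0, 0, 0, 0, -3, -1, 0, 0, 0, 1, -1, -3.5, -1, 0, 0, 0, 2, -2, -3.5, -1, 0, 0, 0, 3, -3, -3.5, -1, 0, 0, 0, 4, -4, -3.5, -1, 0, 0, 0, 4.5, -4.5, -3.5, -1, 0, 0, 0, 5, -5, -3.5, -1]}}

```text
time: 32.85
ee_pos: [0.3979, 0.0275, 0.3119]
eef_rot: [0.751, 0.66, 0.0, 0.0]
ft_force: [0.2, 0.7, 0.6]
width: 0.0006
grip_force: 0.0
```

```bash
python3 - <<'E'
from h import *
import cv2
s=telemetry.read_state();print(s['ee_pos'],s['ft_force'])
for n in('scene','top'):
    im=camera(n).astype(int); blue=((im[...,2]>110)&(im[...,2]-im[...,0]>60)).astype('uint8')
    k,_,st,ce=cv2.connectedComponentsWithStats(blue)
    print(n,[(ce[i].round(1).tolist(),int(st[i,4])) for i in range(1,k) if st[i,4]>15])
    print(' pred',px(n,W([[-.05,y,.155] for y in(-.08,0,.08)])).round(1).tolist())
    # gray level along x at y=.0,-.04 lines: bar at z=.18
    for y in(-.115,-.04,.04,.115):
        P=px(n,W([[x,y,.178] for x in np.arange(-.03,.031,.005)]))
        print(y,[int(im[int(round(v)),int(round(u))].mean()) for u,v in P])
    # tip ends: profile along each tube past the tip
    for y in(-.08,0,.08):
        P=px(n,W([[x,y,.151] for x in np.arange(.035,.076,.004)]))
        print('tip',y,[int(im[int(round(v)),int(round(u))].mean()) for u,v in P])
E
```

```text
[0.39791932 0.02751985 0.31194125] [0.19071387 0.67839984 0.55944268]
scene [([589.7, 152.6], 149), ([182.5, 161.0], 51), ([384.7, 169.9], 43), ([210.6, 171.8], 55), ([241.0, 181.1], 60), ([323.4, 183.8], 44), ([433.0, 212.9], 28), ([306.8, 286.1], 209), ([280.8, 368.7], 133)]
 pred [[182.2, 163.2], [210.7, 173.1], [240.3, 183.4]]
-0.115 [54, 53, 54, 53, 57, 220, 236, 173, 56, 55, 54, 55, 55]
-0.04 [103, 103, 173, 190, 96, 229, 236, 167, 77, 75, 76, 75, 76]
0.04 [109, 108, 140, 190, 94, 134, 237, 170, 111, 104, 107, 81, 78]
0.115 [107, 108, 109, 196, 94, 168, 233, 210, 113, 110, 109, 87, 79]
tip -0.08 [235, 225, 225, 225, 223, 189, 135, 101, 102, 106, 105]
tip 0 [237, 239, 232, 233, 229, 209, 199, 90, 82, 88, 103]
tip 0.08 [239, 234, 235, 234, 230, 227, 124, 93, 80, 84, 109]
top [([321.5, 91.5], 28), ([300.8, 102.2], 179), ([405.0, 196.9], 100), ([444.1, 201.2], 105), ([482.6, 208.3], 101), ([191.0, 253.8], 43), ([252.7, 300.6], 89), ([6.4, 334.2], 238)]
 pred [[483.8, 209.0], [445.0, 203.3], [406.3, 197.7]]
-0.115 [251, 250, 250, 192, 190, 243, 245, 253, 251, 250, 250, 254, 142]
-0.04 [104, 105, 107, 65, 61, 232, 247, 105, 103, 68, 74, 223, 222]
0.04 [110, 109, 112, 71, 68, 230, 246, 119, 106, 104, 76, 227, 222]
0.115 [108, 114, 115, 73, 66, 183, 245, 215, 105, 99, 63, 226, 227]
tip -0.08 [246, 205, 246, 236, 236, 244, 248, 94, 101, 101, 99]
tip 0 [246, 244, 229, 245, 235, 235, 242, 114, 102, 103, 103]
tip 0.08 [245, 227, 244, 236, 234, 240, 243, 99, 106, 104, 104]
```

All three tubes lie in line, and the bar is level at x ≈ 0 over its full length. I'm handing in.

```bash
python3 -c "
from bench import r
print(r.close_job())"
```

```text
the job is handed in; nothing more can be done
None
```

The job is handed in: both 50 ml tubes lie in the outer grooves with caps to the front, and the hold-down bar is down on its stops (about 33 s of the 72 s used). The first grasp closed over the top of a tube without moving it, because the fingertips sit about 25 mm higher than stated; the final positions were checked numerically in both cameras.

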